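# Slide the lid off the wooden box and fetch the larger jar

## Task

Slide the grooved lid of the wooden box all the way out and lay it down flat on the bench, handle up. Then take the larger of the two jars out of the box and stand it upright in the shallow metal tray, leaving the smaller jar standing in the box. Set the lid and the jar down gently, do not drop them.

Things in the scene. Friction and masses are not known exactly. Their poses are not given: they have to be found in the camera images.
- kit_box: Fixed wooden box with a sliding lid, 173 (x) x 132 (y) x 83 high; walls 14 thick, floor 8 thick, inside 145 x 104, lips 108 apart. Origin: centre of its underside on the bench, z up. The lid runs along x in grooves in the two long walls (z = 66 to 75, 124 apart at their bottoms) under 8 thick lips. End wall at +x closed. Turned at most 0.25 rad from x = away from the robot.
- box_exit (a point): Middle of the box's open end, at its -x, 69 above the bench; axes as the box's. The end wall here is only 66 high: the lid slides out over it along the box's -x, towards the robot. It cannot be lifted before it is out of the grooves. The bench in front of here is bare, with room for the lid.
- box_lid: Loose flat wooden lid, 155 (x) x 120 (y) x 6 thick, 0.1 to 0.2 kg, in the box's grooves, x along the box's x; about 2 of play each side, 3 upwards. Origin: centre of its underside, 66 above the bench at the start, when it is shut or up to 25 open. It is out of the grooves when the origin is 164 or more from the box's origin along the box's -x (155 of travel from shut).
- lid_grip (a point): Middle of the lid's handle: a dark wooden bar across the middle of the lid, 16 thick along the lid's x, 60 long along its y, 24 high above the lid's top face. This point is on the lid's middle, 15 above its top face (21 above its underside); axes as the lid's.
- large_jar: The larger jar: round, 43 diameter, 55 high with its dark knurled cap (from 42 up), upright, 0.08 to 0.17 kg. Origin: centre of its underside. It stands loose on the box's floor, 8 above the bench, near the box's middle line, about 36 from its middle towards +x or -x of the box (either one).
- small_jar: The smaller jar: round, 38 diameter, 42 high, upright, white. Origin: centre of its underside. It stands in the other half of the box and stays there.
- tray: Fixed shallow square metal tray left of the box, 120 x 120, rim 14 high, walls 6 thick, 108 square inside, floor top 6 above the bench. Origin: centre of its underside on the bench.

How it is judged:
By the outcome, as a careful person would: the job done as asked, in the order asked, and still so for the second after the job is handed in, with the robot touching nothing.
It also fails if it takes over 54 s, if anything falls off the work surface, if the arm or the gripper's body presses on something with over 40 N, if the wrist force passes 120 N, or if a joint passes its speed limit or range.

## Robot

A 6-joint arm with a two-finger parallel gripper is mounted at the origin on a cart in front of the work surface, level with it; the furniture and walls round the work are solid. World frame = base frame: x ahead of the robot, y to its left, z up, the work surface at z = 0. Lengths are in m, angles in rad, forces in N, time in s.
With the tool pointing down it reaches from about 0.25 to 0.8 m from the base axis. Payload 8.5 kg.
Tool frame: the origin (TCP) lies between the finger pads; the fingertips stand 14 mm ahead of it and the grasp point (between the pads) lies 5 mm behind it; z points along the fingers, y is the line along which they close (so a half turn about z gives the same grasp; the last joint's range is limited). The gripper opens to 85 mm and grips with 20 to 120 N. Pads are 22 mm wide; open, the fingers measure 114 mm over their backs; the gripper's body (76 mm by 85 mm) begins 54 mm behind the grasp point. The pads swing forward as they close: fully open they stand 13 mm farther back than shut.
Start: joints at [1.146, 0.238, -0.013, 1.319, 0, 1.571], TCP at [0.216, 0.478, 0.217] pointing down, gripper open.
Joint ranges: [-2.66, 2.66], [-1.03, 1.9], [-1.14, 1.46], [-1.82, 2.27], [-1.45, 1.34], [-3.14, 3.14]. Speed limits (rad/s): [2.22, 2.22, 2.79, 3.14, 3.14, 3.14].

## Interface

Orientations are given as a rotation vector (axis times angle).
In Python, from rig import r gives the robot as it stands.
- The arm moves only by the tool servo_tool, never from a script. Its argument "steps" is a list of rows, each a list of 5 numbers: the opening, from -1 (shut) to 1 (fully open), then the shift along the tool's x, y, z in units of 30 mm (1.0 is 30 mm), then the turn about the tool's z in units of 6 degrees (1.0 is 6 degrees). In form: [[jaw, dx, dy, dz, turn], ...]. A call has 1 to 20 rows; each row is the pose to reach, as a shift and turn from the pose commanded when the call began, along the tool's axes at that moment; what a row does not reach only later rows make up. A row lasts 1/8 s, in which the tool goes at most 62.5 mm and 10.7 degrees, less where a joint would pass 70% of its speed; a pose out of reach is approached as far as the arm can. A call with a gripper value outside its range is refused whole. The fingers move at their own pace and stop on an object; the grip force is fixed at half the most. Time passes only in rows, so rows that repeat a pose let the fingers close. It gives the time, the measured TCP pose, the force, the opening and the grip force at its end, in the units of the state.
- r.state(): the state, without advancing time (a new reading comes with each control period).
- r.grab_frame(name): name is "scene" or "top" or "wrist"; returns a dict with "pixels" (420x560x3 uint8, blue, green, red), "range_z" (420x560 float32, m along the optical axis (not along the pixel's ray), 0 where there is no reading), "vfov" (degrees; the focal length in pixels is half the picture's height over the tangent of half this angle, whatever the lens; pixels are square), "cx", "cy" (the principal point, pixels), "R" (3x3) and "t" (3): a world point X has camera coordinates R X + t; the wrist camera has in their place "T_tool_cam" (4x4, takes a point from camera to tool coordinates, whose origin is the TCP and whose axes are the flange's). Camera axes: x right, y down, z forward; pixel columns grow to the right and rows downward; lengths in m; the calibration is good to about 2 mm. A picture is of the moment at which its call begins: read the wrist's pose just before it.
- r.close_job(): hands the job in; it is judged then, once.
The state is a dict: "clock": time; "joints": joint angles; "dq": joint speeds; "effort": joint torques, N m; "tcp_pos": TCP position; "eef_rot": TCP orientation; "wrist_force": force on the tool from outside, world axes, zero at the start; "ft_torque": the same for the moment, N m; "opening": finger opening in m; "grasp_force": force on a finger pad.
Only numpy, scipy, OpenCV 4.12 (cv2) and the standard library are available. Lean on these libraries where they do the work, as an engineer would, in place of code of your own. Each camera call takes 0.05 s, during which the arm holds its last target. There are 200 camera calls.

## Working session

There is one attempt and no reset: what is moved stays moved. The work goes in short steps, Python scripts to look and compute and a tool call to move; the robot and the scene stay as the last step left them, time stands still between calls to the robot, and variables do not carry over. Pictures are saved under pics/ and viewed, at most 10 in all, crops included, and the job is handed in when it is done.

Besides the shell and the picture viewer there is one more tool, called after "Emit:" as name(argument=value, ...) on one line, values as JSON. servo_tool: Moves the arm, as the interface text tells. Its arguments: {"type":"object","properties":{"steps":{"type":"array"}},"required":["steps"]}

```bash
mkdir -p pics; cat > h.py <<'E'
import numpy as np, cv2
from rig import r
from scipy.spatial.transform import Rotation as Ro
def world(f, st=None):
    h,w=f["range_z"].shape; fl=h/2/np.tan(np.radians(f["vfov"])/2)
    u,v=np.meshgrid(np.arange(w),np.arange(h)); z=f["range_z"]
    P=np.stack([(u-f["cx"])/fl*z,(v-f["cy"])/fl*z,z],-1)
    if "R" in f: return (P-f["t"])@f["R"]
    T=f["T_tool_cam"]; Q=P@T[:3,:3].T+T[:3,3]
    return Q@Ro.from_rotvec(st["eef_rot"]).as_matrix().T+st["tcp_pos"]
E
python3 - <<'E'
from h import *
print(r.state())
f=r.grab_frame("top"); cv2.imwrite("pics/top.png",f["pixels"]); np.savez("top.npz",P=world(f),pix=f["pixels"])
print({k:v for k,v in f.items() if k not in("pixels","range_z")})
E
```

```text
{'clock': 0.0, 'joints': array([ 1.14600408e+00,  2.38775794e-01, -1.42889361e-02,  1.31916428e+00,
        9.43619098e-06,  1.57079008e+00]), 'dq': array([ 8.19238135e-04,  5.40132225e-04, -3.23597695e-05,  1.19730127e-04,
        8.84950123e-04, -2.31158578e-03]), 'effort': array([ 4.48329747e-04, -5.38772786e+01,  3.46439624e+01,  1.83808291e-02,
       -1.04907874e-04, -4.45528840e-06]), 'tcp_pos': array([0.21618539, 0.47794166, 0.21626674]), 'eef_rot': array([-6.62181110e-01, -3.07069377e+00,  2.19654464e-03]), 'wrist_force': array([1.0404176 , 0.02931324, 0.40674307]), 'ft_torque': array([ 0.0511517 , -0.03410245,  0.00031885]), 'grasp_force': 0.0, 'opening': 0.08492507956244681}
{'vfov': 51.74084287440977, 'cx': 282.63892903412045, 'cy': 208.956813849179, 'R': array([[ 0.0084957 , -0.99946506,  0.03158191],
       [-0.98315353, -0.01411548, -0.1822358 ],
       [ 0.18258411, -0.02950164, -0.98274752]]), 't': array([0.18579906, 0.57234176, 0.82945145])}
```

View pics/top.png

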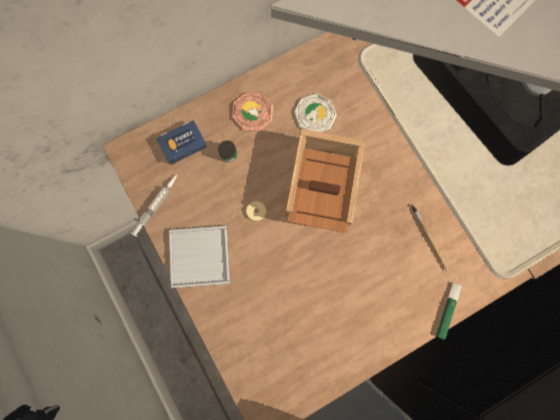

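The top view shows the box centred near (327,182), its open end at the bottom, with the lid handle at (323,187). The tray is at (199,257), and a small yellow item stands at (256,211).

```bash
python3 - <<'E'
from h import *
d=np.load("top.npz");P=d["P"];pix=d["pix"]
def rect(m,lab):
    m=cv2.morphologyEx(m.astype(np.uint8),cv2.MORPH_OPEN,np.ones((2,2)))
    n,l,s,c=cv2.connectedComponentsWithStats(m)
    i=1+np.argmax(s[1:,4]); q=P[l==i]
    (cx,cy),(w,h),a=cv2.minAreaRect((q[:,:2]*1000).astype(np.float32))
    print(lab,s[i],"c",cx,cy,"wh",w,h,"a",a,"z",np.median(q[:,2]),q[:,:2].mean(0))
z=P[...,2]; V,U=np.mgrid[:420,:560]
box=(U>270)&(U<375)&(V>125)&(V<240)
rect(box&(z>.076)&(z<.088),"rim")
rect(box&(z>.066)&(z<.0755),"lid")
rect(box&(z>.088)&(z<.11),"handle")
tr=(U>150)&(U<245)&(V>215)&(V<300)
rect(tr&(z>.003)&(z<.03),"tray")
o=(U>235)&(U<275)&(V>195)&(V<225)&(z>.006)
rect(o,"yellow"); print(z[o].max())
print("all objects z>.015 blobs")
n,l,s,c=cv2.connectedComponentsWithStats(((z>.012)&(z<.3)&(P[...,0]>.1)).astype(np.uint8))
for i in range(1,n):
    if s[i,4]>30:
        q=P[l==i]; print(c[i].round(),s[i,4],q.min(0).round(3),q.max(0).round(3))
print("bench z",[P[v,u].round(3) for u,v in((300,260),(330,270),(400,170),(270,260))])
E
```

```text
rim [ 287  129   79   95 1446] c 572.014892578125 110.91806030273438 wh 148.07162475585938 359.9569396972656 a 78.88938903808594 z 0.0818374718865765 [0.65466543 0.1002047 ]
lid [ 288  149   69   84 3792] c 538.7284545898438 118.58920288085938 wh 132.8387451171875 297.824462890625 a 76.36141204833984 z 0.07147883087043097 [0.60339552 0.11082483]
handle [310 181  31  13 264] c 527.3202514648438 168.70196533203125 wh 58.05289840698242 248.6150360107422 a 54.01778030395508 z 0.09471746166690992 [0.605964   0.11130072]
tray [ 170  226   61   63 3288] c 475.334716796875 398.167724609375 wh 360.39947509765625 129.7670440673828 a 89.7535400390625 z 0.006065966549655013 [0.47405998 0.36283811]
yellow [247 202  20  19 277] c 573.138916015625 246.50120544433594 wh 40.27302932739258 37.90764236450195 a 89.76209259033203 z 0.009494073266899532 [0.57275164 0.24626762]
0.9135746276570356
all objects z>.015 blobs
[342.  96.] 68864 [ 0.437 -0.422  0.012] [0.999 0.782 0.3  ]
[181. 141.] 1214 [0.673 0.358 0.012] [0.767 0.462 0.033]
[325. 180.] 6191 [0.523 0.029 0.012] [0.732 0.187 0.099]
[227. 150.] 309 [0.682 0.292 0.012] [0.718 0.329 0.045]
[153. 205.] 455 [0.517 0.427 0.012] [0.638 0.507 0.024]
[210. 262.] 348 [0.413 0.301 0.012] [0.541 0.42  0.018]
[175. 241.] 128 [0.457 0.378 0.012] [0.534 0.427 0.018]
[488. 353.] 11114 [ 0.162 -0.392  0.012] [ 0.453 -0.049  0.3  ]
[451. 304.] 34 [ 0.373 -0.165  0.012] [ 0.393 -0.148  0.017]
[ 16. 387.] 1980 [0.181 0.512 0.012] [0.332 0.745 0.3  ]
bench z [array([0.471, 0.153, 0.002]), array([ 0.451,  0.09 , -0.001]), array([ 0.671, -0.068, -0.002]), array([0.47 , 0.216, 0.001])]
```

```bash
cat >> h.py <<'E'
def rect(P,m,lab):
    m=cv2.morphologyEx(m.astype(np.uint8),cv2.MORPH_OPEN,np.ones((3,3)))&m
    n,l,s,c=cv2.connectedComponentsWithStats(m.astype(np.uint8))
    if n<2: print(lab,"none"); return
    i=1+np.argmax(s[1:,4]); q=P[l==i]
    (cx,cy),(w,h),a=cv2.minAreaRect((q[:,:2]*1000).astype(np.float32))
    print(lab,"n",s[i,4],"c",round(cx,1),round(cy,1),"wh",round(w,1),round(h,1),"a",round(a,1),"z",np.median(q[:,2]).round(4),"mean",q[:,:2].mean(0).round(4))
E
python3 - <<'E'
from h import *
d=np.load("top.npz");P=d["P"];z=P[...,2]; V,U=np.mgrid[:420,:560]
box=(U>270)&(U<375)&(V>125)&(V<240)
rect(P,box&(z>.076)&(z<.088),"rim")
rect(P,box&(z>.064)&(z<.0755),"lid")
rect(P,box&(z>.086)&(z<.11),"handle")
rect(P,box&(z>.012)&(z<.11),"allbox")
tr=(U>150)&(U<245)&(V>215)&(V<300)&(z<.03)
rect(P,tr&(z>.003),"tray>3");
o=(U>235)&(U<275)&(V>195)&(V<225)&(z>.006)&(z<.2)
rect(P,o,"yellow"); print(z[o].max())
E
```

```text
rim n 1439 c 636.6 107.3 wh 132.5 173.2 a 80.0 z 0.0822 mean [0.656 0.103]
lid n 3778 c 609.0 112.4 wh 119.5 155.7 a 80.1 z 0.0714 mean [0.606  0.1124]
handle n 264 c 609.1 112.4 wh 59.5 16.9 a 80.0 z 0.0949 mean [0.6081 0.1126]
allbox n 6177 c 627.3 109.5 wh 133.1 192.4 a 79.9 z 0.0721 mean [0.6268 0.1088]
tray>3 n 3240 c 477.0 364.7 wh 120.0 120.4 a 5.0 z 0.0063 mean [0.4763 0.3651]
yellow n 274 c 574.7 248.7 wh 39.9 40.3 a 0.7 z 0.0097 mean [0.5748 0.2482]
0.0136413258712862
```

```bash
python3 - <<'E'
from h import *
f=r.grab_frame("scene"); cv2.imwrite("pics/scene.png",f["pixels"]); P=world(f); ok=f["range_z"]>0
np.savez("scene.npz",P=P,pix=f["pixels"])
z=P[...,2]; bx=ok&(abs(P[...,0]-.63)<.15)&(abs(P[...,1]-.1)<.12)
rect(P,bx&(z>.076)&(z<.086),"rim"); rect(P,bx&(z>.086)&(z<.11),"handle"); rect(P,bx&(z>.064)&(z<.0755),"lid"); rect(P,bx&(z>.012),"all")
E
```

```text
rim n 1134 c 635.1 106.0 wh 135.2 174.0 a 79.9 z 0.0809 mean [0.6627 0.1027]
handle n 230 c 607.3 110.9 wh 60.7 16.0 a 79.9 z 0.0938 mean [0.605  0.1065]
lid n 1794 c 621.8 119.9 wh 105.8 180.4 a 79.7 z 0.0704 mean [0.6328 0.1215]
all n 4326 c 626.2 107.2 wh 136.1 193.3 a 79.9 z 0.0709 mean [0.6494 0.0998]
```

View pics/scene.png

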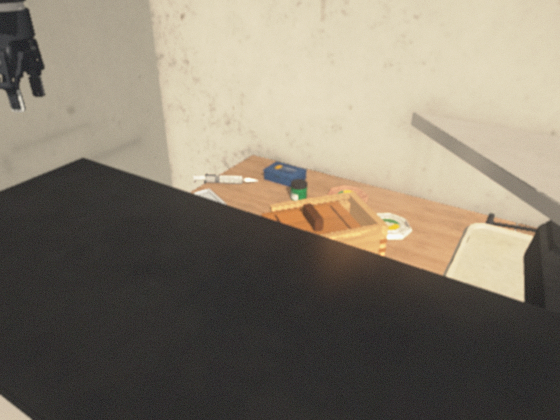

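Scene view: the box is at about (330,225), with the dark handle at (313,217) and open end towards the robot. There is a shelf overhead on the right. Next: box yaw is about -10° and the lid centre about (0.608, 0.112).

```bash
cat >> h.py <<'E'
def plan(target,yaw):  # tool-frame shift (30mm units) and turn (6deg) so that tool y lies along world yaw
    st=r.state(); R=Ro.from_rotvec(st["eef_rot"]).as_matrix()
    y=R[:,1]; cur=np.degrees(np.arctan2(y[1],y[0])); d=(yaw-cur+90)%180-90
    # tool z points down: positive turn about tool z = negative world yaw
    print("tcp",st["tcp_pos"].round(4),"shift",(R.T@(np.array(target)-st["tcp_pos"])/.03).round(3),"turn",round(-d/6,3),"| cur y-yaw",cur.round(2),"j6",st["joints"][5].round(3),"x axis",R[:,0].round(3),"z",R[:,2].round(4))
E
python3 - <<'E'
from h import *
P=np.load("top.npz")["P"]
for u,v in((300,5),(400,30),(540,60),(400,20)): print(P[v,u].round(3))
plan([.608,.112,.216],-10)
E
```

```text
[0.93  0.168 0.192]
[ 0.883 -0.018  0.194]
[ 0.831 -0.278  0.191]
[ 0.906 -0.019  0.191]
tcp [0.2162 0.478  0.2164] shift [-16.926  -5.734   0.019] turn 12.61 | cur y-yaw 65.66 j6 1.571 x axis [-0.911  0.412 -0.   ] z [-5.0e-04 -1.1e-03 -1.0e+00]
```

Emit:
servo_tool(steps=[[0.3, -1.7, -0.57, 0, 1.3], [0.3, -3.4, -1.14, 0, 2.6], [0, -5.1, -1.71, 0, 3.9], [0, -6.8, -2.28, 0, 5.2], [0, -8.5, -2.85, 0, 6.5], [0, -10.2, -3.42, 0, 7.8], [0, -11.9, -3.99, 0, 9.1], [0, -13.6, -4.56, 0, 10.4], [0, -15.3, -5.13, 0, 11.7], [0, -16.93, -5.73, 0, 12.6], [0, -16.93, -5.73, 0, 12.6], [0, -16.93, -5.73, 0, 12.6]])

```text
clock: 1.6
tcp_pos: [0.6078, 0.1123, 0.2163]
eef_rot: [-2.405, -2.02, 0.002]
wrist_force: [0.1, 0.1, -0.2]
opening: 0.0431
grasp_force: 0.0
```

```bash
python3 - <<'E'
from h import *
st=r.state(); print(st["opening"],st["joints"].round(2),st["wrist_force"].round(2)); f=r.grab_frame("wrist"); P=world(f,st); ok=f["range_z"]>0; z=P[...,2]
cv2.imwrite("pics/w1.png",f["pixels"])
g=ok&(abs(P[...,0]-.608)<.09)&(abs(P[...,1]-.112)<.08)
rect(P,g&(z>.086)&(z<.105),"handle"); rect(P,g&(z>.064)&(z<.0755),"lid"); rect(P,g&(z>.077)&(z<.086),"rim")
plan([.608,.112,.09],-10)
E
```

```text
0.04310895292832453 [0.18 0.4  0.23 1.39 0.   1.93] [ 0.11  0.1  -0.22]
handle n 1396 c 606.5 112.1 wh 60.1 15.7 a 80.4 z 0.096 mean [0.6069 0.1138]
lid n 19929 c 617.6 110.1 wh 119.8 178.1 a 80.4 z 0.0722 mean [0.607  0.1136]
rim n 2618 c 628.6 169.1 wh 11.1 141.6 a 80.1 z 0.0832 mean [0.6284 0.1692]
tcp [0.6076 0.1128 0.2166] shift [-0.024  0.023  4.221] turn 0.019 | cur y-yaw -9.88 j6 1.927 x axis [ 0.172  0.985 -0.   ] z [-0.001  0.    -1.   ]
```

View pics/w1.png

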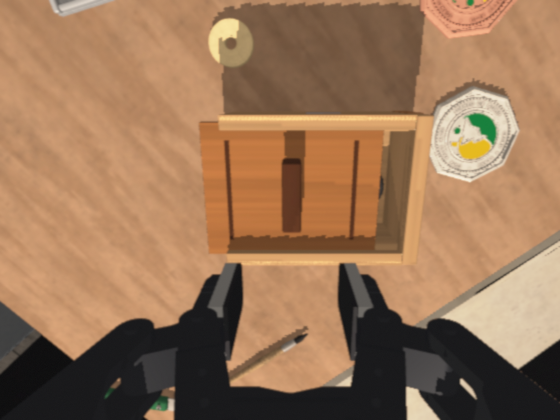

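Wrist view: the handle is at (291,195), on line with the jaws. The dark edge of something, likely the large jar's cap, shows at (380,185), the +x half of the box. Descending to grip.

Emit:
servo_tool(steps=[[0, 0, 0, 1, 0], [0, 0, 0, 2, 0], [0, 0, 0, 3, 0], [0, 0, 0, 3.7, 0], [0, 0, 0, 4.2, 0], [0, 0, 0, 4.2, 0], [-0.4, 0, 0, 4.2, 0], [-1, 0, 0, 4.2, 0], [-1, 0, 0, 4.2, 0], [-1, 0, 0, 4.2, 0], [-1, 0, 0, 4.2, 0], [-1, 0, 0, 4.2, 0]])

```text
clock: 3.15
tcp_pos: [0.6083, 0.1123, 0.0909]
eef_rot: [2.406, 2.021, -0.0]
wrist_force: [-1.0, 0.0, -0.6]
opening: -0.0001
grasp_force: 0.0
```

```bash
python3 - <<'E'
from h import *
st=r.state(); print(st["opening"],st["grasp_force"]); f=r.grab_frame("wrist"); P=world(f,st)
cv2.imwrite("pics/w2.png",f["pixels"])
E
```

```text
-0.00011071730909849392 0.0
```

View pics/w2.png

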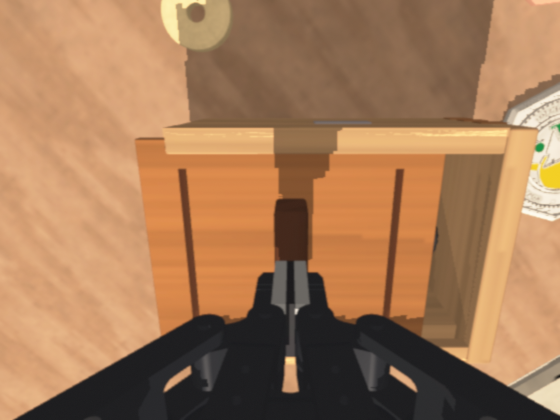

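```bash
python3 - <<'E'
from h import *
st=r.state(); f=r.grab_frame("wrist"); P=world(f,st)
R=Ro.from_rotvec(st["eef_rot"]).as_matrix(); Q=(P-st["tcp_pos"])@R
for v in range(205,330,8): print(v,[(Q[v,u]*1000).round(0).tolist()+[P[v,u,2].round(3)] for u in (270,281,291,301,312)])
E
```

```text
205 [[25.0, -12.0, 18.0, np.float64(0.072)], [29.0, -6.0, 5.0, np.float64(0.086)], [29.0, -1.0, 4.0, np.float64(0.087)], [29.0, 4.0, 5.0, np.float64(0.086)], [25.0, 10.0, 19.0, np.float64(0.072)]]
213 [[20.0, -12.0, 19.0, np.float64(0.072)], [28.0, -6.0, -5.0, np.float64(0.096)], [28.0, -1.0, -5.0, np.float64(0.096)], [28.0, 3.0, -5.0, np.float64(0.096)], [21.0, 10.0, 18.0, np.float64(0.073)]]
221 [[16.0, -12.0, 19.0, np.float64(0.072)], [25.0, -6.0, -5.0, np.float64(0.096)], [25.0, -1.0, -6.0, np.float64(0.097)], [25.0, 3.0, -6.0, np.float64(0.097)], [16.0, 10.0, 19.0, np.float64(0.072)]]
229 [[11.0, -12.0, 19.0, np.float64(0.072)], [21.0, -6.0, -5.0, np.float64(0.096)], [20.0, -1.0, -5.0, np.float64(0.095)], [20.0, 4.0, -5.0, np.float64(0.096)], [12.0, 10.0, 19.0, np.float64(0.072)]]
237 [[7.0, -12.0, 19.0, np.float64(0.072)], [17.0, -6.0, -6.0, np.float64(0.097)], [16.0, -1.0, -5.0, np.float64(0.096)], [17.0, 4.0, -6.0, np.float64(0.097)], [7.0, 10.0, 18.0, np.float64(0.073)]]
245 [[2.0, -12.0, 18.0, np.float64(0.072)], [12.0, -6.0, -5.0, np.float64(0.096)], [13.0, -1.0, -6.0, np.
[... 1403 characters left out ...]
np.float64(0.141)], [11.0, 2.0, -50.0, np.float64(0.141)], [7.0, 7.0, -44.0, np.float64(0.135)]]
309 [[14.0, -8.0, -59.0, np.float64(0.15)], [12.0, -5.0, -57.0, np.float64(0.148)], [9.0, -1.0, -53.0, np.float64(0.144)], [12.0, 2.0, -56.0, np.float64(0.147)], [13.0, 6.0, -59.0, np.float64(0.15)]]
317 [[12.0, -8.0, -61.0, np.float64(0.152)], [12.0, -4.0, -61.0, np.float64(0.152)], [6.0, -1.0, -52.0, np.float64(0.143)], [12.0, 2.0, -60.0, np.float64(0.151)], [12.0, 5.0, -61.0, np.float64(0.152)]]
325 [[13.0, -8.0, -66.0, np.float64(0.157)], [12.0, -4.0, -65.0, np.float64(0.156)], [3.0, -1.0, -52.0, np.float64(0.143)], [13.0, 2.0, -66.0, np.float64(0.157)], [12.0, 5.0, -66.0, np.float64(0.157)]]
```

The shut fingers sit above the handle: at row 253 the handle top (z 0.096) shows under the tips. So the tips lie farther back than stated. I'll open the jaws and measure where they are.

Emit:
servo_tool(steps=[[0, 0, 0, 0, 0], [0, 0, 0, 0, 0], [0, 0, 0, 0, 0], [0, 0, 0, 0, 0]])

```text
clock: 3.75
tcp_pos: [0.6082, 0.1123, 0.0909]
eef_rot: [2.405, 2.021, -0.0]
wrist_force: [-0.1, -0.2, -0.5]
opening: 0.0429
grasp_force: 0.0
```

```bash
python3 - <<'E'
from h import *
st=r.state(); f=r.grab_frame("wrist"); P=world(f,st)
print(st["tcp_pos"],st["opening"],f["T_tool_cam"].round(3).tolist())
R=Ro.from_rotvec(st["eef_rot"]).as_matrix(); Q=(P-st["tcp_pos"])@R*1000
m=(f["range_z"]>0)&(abs(Q[...,0])<14)&(abs(Q[...,1])<45)&(abs(Q[...,1])>18)&(Q[...,2]<14)&(Q[...,2]>-60)
q=Q[m]; print(len(q)); 
for lo in range(-60,15,5):
    k=q[(q[:,2]>=lo)&(q[:,2]<lo+5)]; print(lo,len(k),k.min(0).round(0) if len(k) else'',k.max(0).round(0) if len(k) else '')
E
```

```text
[0.60824991 0.11234149 0.09089835] 0.042901465382914374 [[-0.0, -0.952, -0.305, 0.078], [1.0, -0.0, 0.0, -0.002], [-0.0, -0.305, 0.952, -0.157], [0.0, 0.0, 0.0, 1.0]]
5357
-60 623 [-10. -45. -60.] [ 14.  43. -55.]
-55 1179 [-11. -30. -55.] [ 12.  27. -50.]
-50 689 [-11. -37. -50.] [ 12.  33. -45.]
-45 707 [-11. -37. -45.] [ 12.  34. -40.]
-40 642 [-11. -37. -40.] [ 12.  33. -35.]
-35 575 [-11. -37. -35.] [ 12.  33. -30.]
-30 498 [-11. -37. -30.] [ 12.  33. -25.]
-25 350 [-11. -35. -25.] [ 12.  32. -20.]
-20 94 [-11. -23. -20.] [ 10.  20. -16.]
-15 0  
-10 0  
-5 0  
0 0  
5 0  
10 0
```

Measured: the tips are about 16 mm behind the TCP at 43 mm opening, and about 10 mm behind when shut. I'll descend a further 25 mm and grip.

Emit:
servo_tool(steps=[[0, 0, 0, 0.3, 0], [0, 0, 0, 0.6, 0], [0, 0, 0, 0.8, 0], [0, 0, 0, 0.85, 0], [-0.3, 0, 0, 0.85, 0], [-0.6, 0, 0, 0.85, 0], [-1, 0, 0, 0.85, 0], [-1, 0, 0, 0.85, 0], [-1, 0, 0, 0.85, 0]])

```text
clock: 4.92
tcp_pos: [0.6085, 0.1124, 0.0659]
eef_rot: [2.405, 2.02, 0.001]
wrist_force: [-0.6, -1.0, 5.6]
opening: 0.0145
grasp_force: 60.1
```

Emit:
servo_tool(steps=[[-1, 0, 0, -0.04, 0], [-1, 0, -0.2, -0.04, 0], [-1, 0, -0.5, -0.04, 0], [-1, 0, -0.9, -0.04, 0], [-1, 0, -1.3, -0.04, 0], [-1, 0, -1.7, -0.04, 0], [-1, 0, -2.1, -0.04, 0], [-1, 0, -2.1, -0.04, 0]])

```text
clock: 5.92
tcp_pos: [0.5452, 0.1234, 0.0668]
eef_rot: [-2.405, -2.021, 0.001]
wrist_force: [-0.1, 0.1, -1.2]
opening: 0.0147
grasp_force: 59.3
```

```bash
python3 - <<'E'
from h import *
st=r.state(); print(st["wrist_force"],st["ft_torque"],st["opening"]); f=r.grab_frame("wrist"); P=world(f,st);z=P[...,2]
np.savez("w3.npz",P=P,pix=f["pixels"]); cv2.imwrite("pics/w3.png",f["pixels"])
E
```

```text
[-0.14822726  0.06020916 -1.21006737] [-0.00306319 -0.01426121 -0.06002498] 0.014654385488555136
```

View pics/w3.png

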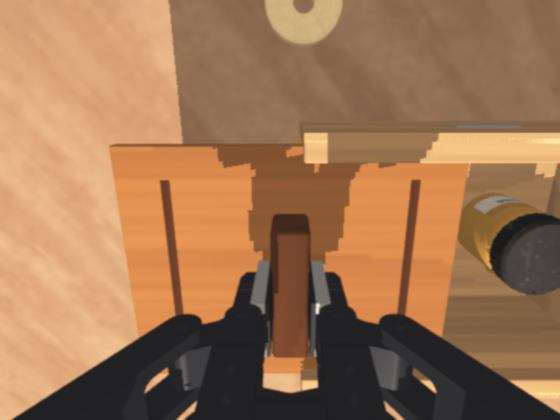

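The lid has slid 64 mm and is firmly held (handle at (290,285)). The large jar, amber with a black cap, shows at (520,245) in the +x half.

Emit:
servo_tool(steps=[[-1, 0, -0.3, 0, 0], [-1, 0, -0.7, 0, 0], [-1, 0, -1.1, 0, 0], [-1, 0, -1.5, 0, 0], [-1, 0, -1.9, 0, 0], [-1, 0, -2.3, 0, 0], [-1, 0, -2.7, 0, 0], [-1, 0, -3.1, 0, 0], [-1, 0, -3.5, 0, 0], [-1, 0, -3.9, 0, 0], [-1, 0, -4.2, 0, 0], [-1, 0, -4.4, 0, 0], [-1, 0, -4.4, 0, 0]])

```text
clock: 7.6
tcp_pos: [0.4159, 0.1461, 0.0667]
eef_rot: [2.405, 2.021, -0.0]
wrist_force: [0.3, -0.6, -0.8]
opening: 0.0148
grasp_force: 59.3
```

Emit:
servo_tool(steps=[[-1, 0, 0, 0.3, 0], [-1, 0, 0, 0.6, 0], [-1, 0, 0, 0.9, 0], [-1, 0, 0, 1.2, 0], [-1, 0, 0, 1.5, 0], [-1, 0, 0, 1.7, 0], [-1, 0, 0, 1.85, 0], [-1, 0, 0, 1.95, 0], [-1, 0, 0, 2.0, 0], [-1, 0, 0, 2.0, 0]])

```text
clock: 8.85
tcp_pos: [0.4162, 0.146, 0.0067]
eef_rot: [2.405, 2.021, 0.0]
wrist_force: [-0.7, -0.0, -1.1]
opening: 0.0144
grasp_force: 59.4
```

```bash
python3 - <<'E'
from h import *
st=r.state(); print(st["wrist_force"],st["opening"],st["joints"].round(2)); f=r.grab_frame("wrist"); P=world(f,st);z=P[...,2]
cv2.imwrite("pics/w4.png",f["pixels"])
R=Ro.from_rotvec(st["eef_rot"]).as_matrix(); Q=(P-st["tcp_pos"])@R*1000
for u,v in ((180,150),(180,250),(400,150),(400,250)): print(u,v,Q[v,u].round(1),P[v,u].round(4))
E
```

```text
[-0.74619516 -0.04068597 -1.08973102] 0.014356802001606448 [ 0.34  0.28 -0.56  0.73 -0.    2.08]
180 150 [ 56.9 -48.6  -5.8] [0.3782 0.2105 0.0124]
180 250 [ 10.6 -52.9  -6.3] [0.366  0.1655 0.013 ]
400 150 [57.1 45.  -7.3] [0.4705 0.1945 0.014 ]
400 250 [10.6 49.8 -6.4] [0.4671 0.1478 0.0131]
```

View pics/w4.png

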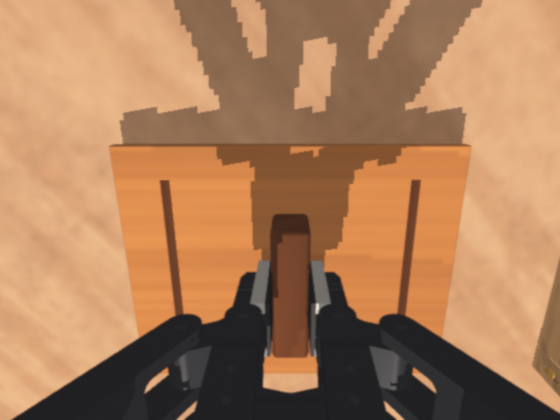

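The lid is level, clear of the box and about 7 mm above the bench (handle at (290,285)). Lowering the rest slowly.

Emit:
servo_tool(steps=[[-1, 0, 0, 0.05, 0], [-1, 0, 0, 0.1, 0], [-1, 0, 0, 0.15, 0], [-1, 0, 0, 0.19, 0], [-1, 0, 0, 0.21, 0], [-1, 0, 0, 0.21, 0]])

```text
clock: 9.65
tcp_pos: [0.4162, 0.146, 0.0003]
eef_rot: [2.405, 2.021, -0.0]
wrist_force: [-0.6, -0.4, -1.0]
opening: 0.0146
grasp_force: 59.4
```

Emit:
servo_tool(steps=[[-1, 0, 0, 0.02, 0], [-1, 0, 0, 0.04, 0], [-1, 0, 0, 0.04, 0]])

```text
clock: 10.02
tcp_pos: [0.4163, 0.146, -0.0002]
eef_rot: [2.405, 2.02, 0.001]
wrist_force: [-2.8, -1.8, 12.0]
opening: 0.0143
grasp_force: 61.1
```

Emit:
servo_tool(steps=[[-1, 0, 0, -0.02, 0], [-0.4, 0, 0, -0.02, 0], [-0.2, 0, 0, -0.02, 0], [0, 0, 0, -0.02, 0], [0, 0, 0, -0.5, 0], [0, 0, 0, -1.5, 0], [0.4, 0, 0, -3, 0], [0.8, 0, 0, -5, 0], [0.8, 0, 0, -7, 0], [0.8, 0, 0, -7, 0]])

```text
clock: 11.28
tcp_pos: [0.4185, 0.1468, 0.2133]
eef_rot: [2.403, 2.019, 0.011]
wrist_force: [-0.2, 0.1, -1.1]
opening: 0.0771
grasp_force: 0.0
```

```bash
python3 - <<'E'
from h import *
f=r.grab_frame("top"); P=world(f); z=P[...,2]; ok=f["range_z"]>0; cv2.imwrite("pics/top2.png",f["pixels"][80:330,140:440].repeat(2,0).repeat(2,1))
a=np.radians(-10); B=np.array([.636,.107]); D=P[...,:2]-B
bx=D@[np.cos(a),np.sin(a)]; by=D@[-np.sin(a),np.cos(a)]
ins=ok&(abs(bx)<.070)&(abs(by)<.05)
rect(P,ins&(z>.058)&(z<.068),"large top"); rect(P,ins&(z>.044)&(z<.056),"small top")
rim=ok&(abs(bx)<.1)&(abs(by)<.08); rect(P,rim&(z>.077)&(z<.09),"rim")
rect(P,ok&(P[...,0]<.53)&(P[...,0]>.3)&(P[...,1]<.25)&(P[...,1]>.05)&(z>.003)&(z<.015),"lid")
E
```

```text
large top n 308 c 671.7 103.5 wh 39.6 39.3 a 89.4 z 0.0623 mean [0.6713 0.1035]
small top n 249 c 602.8 114.8 wh 34.2 35.5 a 0.2 z 0.0491 mean [0.6026 0.1149]
rim n 1283 c 636.7 107.5 wh 132.0 174.1 a 80.1 z 0.0823 mean [0.665  0.1074]
lid n 1186 c 402.2 196.0 wh 143.0 65.4 a 17.0 z 0.0056 mean [0.3922 0.1843]
```

View pics/top2.png

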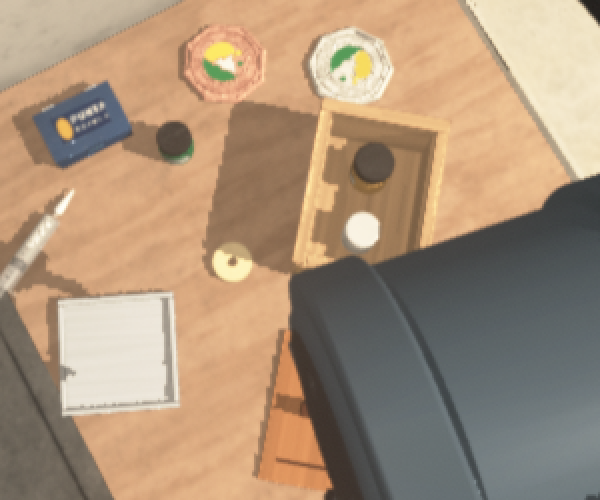

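The box is open: the large black-capped jar is at crop (373,165) and the small white jar at (362,230), standing. The lid lies in front, partly hidden by the arm. The tray at (117,352) is empty. Moving over the large jar with the jaws across the box.

Emit:
servo_tool(steps=[[0.41, 0, 0, 0, 0]])

```text
clock: 11.45
tcp_pos: [0.4155, 0.1458, 0.208]
eef_rot: [-2.405, -2.02, 0.003]
wrist_force: [-0.0, 0.0, -0.1]
opening: 0.0614
grasp_force: 0.0
```

```bash
python3 - <<'E'
from h import *
plan([.671,.103,.21],80)
E
```

```text
tcp [0.4155 0.1458 0.208 ] shift [ 0.066  8.633 -0.08 ] turn -14.99 | cur y-yaw -9.94 j6 2.082 x axis [ 0.173  0.985 -0.001] z [-1.7e-03 -7.0e-04 -1.0e+00]
```

Emit:
servo_tool(steps=[[0.41, 0, 0.9, 0, -1.6], [0.41, 0, 1.8, 0, -3.2], [0.41, 0, 2.7, 0, -4.8], [0.41, 0, 3.6, 0, -6.4], [0.41, 0, 4.5, 0, -8], [0.41, 0, 5.4, 0, -9.6], [0.41, 0, 6.3, 0, -11.2], [0.41, 0, 7.2, 0, -12.8], [0.41, 0, 8.1, 0, -14.4], [0.41, 0.07, 8.63, 0, -15], [0.41, 0.07, 8.63, 0, -15], [0.41, 0.07, 8.63, 0, -15]])

```text
clock: 12.95
tcp_pos: [0.6706, 0.1034, 0.2078]
eef_rot: [-0.274, -3.127, 0.001]
wrist_force: [-0.1, -0.1, -0.3]
opening: 0.06
grasp_force: 0.0
```

```bash
python3 - <<'E'
from h import *
st=r.state(); f=r.grab_frame("wrist"); P=world(f,st); z=P[...,2]; ok=f["range_z"]>0; cv2.imwrite("pics/w5.png",f["pixels"])
g=ok&(abs(P[...,0]-.671)<.04)&(abs(P[...,1]-.103)<.04)
rect(P,g&(z>.058)&(z<.07),"cap")
g=ok&(abs(P[...,0]-.603)<.04)&(abs(P[...,1]-.115)<.04)
rect(P,g&(z>.044)&(z<.056),"small")
ft=(f["range_z"]>0); R=Ro.from_rotvec(st["eef_rot"]).as_matrix(); Q=(P-st["tcp_pos"])@R*1000
q=Q[ft&(Q[...,2]<20)]; 
for lo in range(-70,20,6):
    k=q[(q[:,2]>=lo)&(q[:,2]<lo+6)]
    if len(k): print(lo,len(k),k.min(0).round(0),k.max(0).round(0))
plan([.671,.103,.024],80)
E
```

```text
cap n 1697 c 669.4 102.2 wh 40.3 41.6 a 79.2 z 0.0631 mean [0.6683 0.1022]
small n 1453 c 600.8 113.3 wh 35.6 34.9 a 80.2 z 0.0501 mean [0.6006 0.1135]
-70 2400 [-10. -62. -70.] [ 16.  62. -64.]
-64 785 [ -2. -53. -64.] [ 16.  53. -58.]
-58 1311 [ -9. -37. -58.] [ 14.  43. -52.]
-52 1067 [-10. -44. -52.] [ 14.  44. -46.]
-46 955 [-10. -44. -46.] [ 14.  44. -40.]
-40 837 [-10. -44. -40.] [ 13.  44. -34.]
-34 737 [-10. -44. -34.] [ 14.  44. -28.]
-28 470 [ -9. -42. -28.] [ 13.  42. -22.]
-22 76 [ -9. -30. -22.] [ 11.  30. -19.]
tcp [0.6706 0.1034 0.2084] shift [-0.024 -0.009  6.145] turn 0.001 | cur y-yaw 80.01 j6 0.327 x axis [-0.985  0.174  0.002] z [-1.7e-03 -3.0e-04 -1.0e+00]
```

View pics/w5.png

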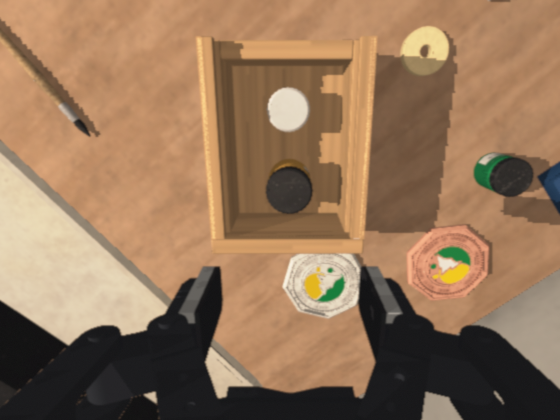

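The jar cap is at (289,189), centred between the jaws (fingers near x=205 and 375 when projected), and the small jar at (288,110). Descending and gripping high on the jar.

Emit:
servo_tool(steps=[[0.41, 0.03, -0.02, 1, 0], [0.41, 0.03, -0.02, 2, 0], [0.41, 0.03, -0.02, 3, 0], [0.41, 0.03, -0.02, 3.7, 0], [0.41, 0.03, -0.02, 4.3, 0], [0.41, 0.03, -0.02, 4.9, 0], [0.41, 0.03, -0.02, 5.4, 0], [0.41, 0.03, -0.02, 5.8, 0], [0.41, 0.03, -0.02, 5.97, 0], [0.41, 0.03, -0.02, 5.97, 0]])

```text
clock: 14.25
tcp_pos: [0.6705, 0.1029, 0.0299]
eef_rot: [-0.272, -3.13, 0.0]
wrist_force: [-0.1, 0.3, 0.4]
opening: 0.0601
grasp_force: 0.0
```

Emit:
servo_tool(steps=[[0.25, 0, 0, 0, 0], [0.1, 0, 0, 0, 0], [0, 0, 0, 0, 0], [-0.2, 0, 0, 0, 0], [-0.4, 0, 0, 0, 0], [-0.4, 0, 0, 0, 0]])

```text
clock: 15.0
tcp_pos: [0.6709, 0.1027, 0.0308]
eef_rot: [0.272, 3.129, -0.0]
wrist_force: [-0.7, -0.8, 4.7]
opening: 0.0403
grasp_force: 60.2
```

Emit:
servo_tool(steps=[[-0.4, 0, 0, -0.15, 0], [-0.4, 0, 0, -0.5, 0], [-0.4, 0, 0, -1, 0], [-0.4, 0, 0, -1.6, 0], [-0.4, 0, 0, -2.2, 0], [-0.4, 0, 0, -2.8, 0], [-0.4, 0, 0, -3.4, 0], [-0.4, 0, 0, -4, 0], [-0.4, 0, 0, -4.4, 0], [-0.4, 0, 0, -4.4, 0], [-0.4, 0, 0, -4.4, 0]])

```text
clock: 16.38
tcp_pos: [0.6703, 0.1029, 0.1614]
eef_rot: [-0.272, -3.129, 0.001]
wrist_force: [0.0, -1.3, -0.7]
opening: 0.04
grasp_force: 60.5
```

```bash
python3 - <<'E'
from h import *
st=r.state(); print(st["opening"],st["wrist_force"])
f=r.grab_frame("wrist"); cv2.imwrite("pics/w6.png",f["pixels"])
plan([.4765,.3645,.165],80); plan([.4765,.3645,.165],35)
E
```

```text
0.04000442427406715 [ 0.03823494 -1.2687822  -0.6704509 ]
tcp [0.6702 0.1029 0.1612] shift [ 7.863  7.475 -0.121] turn 0.01 | cur y-yaw 80.06 j6 0.326 x axis [-0.985  0.173  0.001] z [-1.3e-03 -3.0e-04 -1.0e+00]
tcp [0.6702 0.1029 0.1612] shift [ 7.863  7.475 -0.121] turn 7.51 | cur y-yaw 80.06 j6 0.326 x axis [-0.985  0.173  0.001] z [-1.3e-03 -3.0e-04 -1.0e+00]
```

View pics/w6.png

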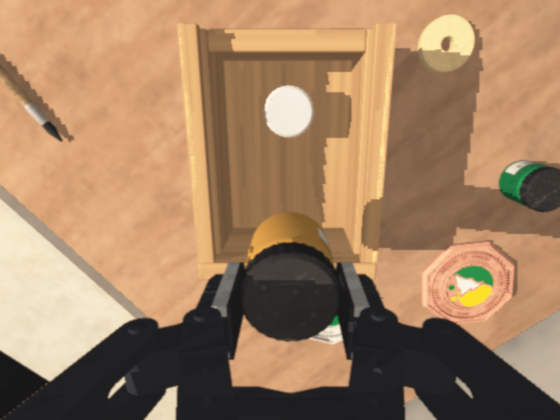

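The jar is held upright (cap at (291,290)), clear above the rim, and the small jar still stands at (289,110). Carrying it to the tray.

Emit:
servo_tool(steps=[[-0.4, 0.4, 0.4, 0, 0], [-0.4, 1.2, 1.1, 0, 0], [-0.4, 2.1, 2, 0, 0], [-0.4, 3, 2.9, 0, 0], [-0.4, 3.9, 3.8, 0, 0], [-0.4, 4.8, 4.6, 0, 0], [-0.4, 5.7, 5.4, 0, 0], [-0.4, 6.6, 6.2, 0, 0], [-0.4, 7.3, 6.9, 0, 0], [-0.4, 7.7, 7.3, 0, 0], [-0.4, 7.86, 7.47, 0, 0], [-0.4, 7.86, 7.47, 0, 0], [-0.4, 7.86, 7.47, 0, 0]])

```text
clock: 18.05
tcp_pos: [0.4775, 0.3638, 0.1619]
eef_rot: [-0.273, -3.13, 0.001]
wrist_force: [0.9, 0.4, -0.9]
opening: 0.0399
grasp_force: 60.6
```

Emit:
servo_tool(steps=[[-0.4, 0, 0, 0.3, 0], [-0.4, 0, 0, 0.8, 0], [-0.4, 0, 0, 1.4, 0], [-0.4, 0, 0, 2.0, 0], [-0.4, 0, 0, 2.6, 0], [-0.4, 0, 0, 3.2, 0], [-0.4, 0, 0, 3.7, 0], [-0.4, 0, 0, 4.0, 0], [-0.4, 0, 0, 4.2, 0], [-0.4, 0, 0, 4.3, 0], [-0.4, 0, 0, 4.3, 0]])

```text
clock: 19.42
tcp_pos: [0.4771, 0.3645, 0.0332]
eef_rot: [0.272, 3.13, 0.0]
wrist_force: [0.4, -0.6, -1.1]
opening: 0.0403
grasp_force: 60.6
```

```bash
python3 - <<'E'
from h import *
st=r.state(); print(st["tcp_pos"],st["wrist_force"],st["opening"])
E
```

```text
[0.47711047 0.36445968 0.03315345] [ 0.40341775 -0.61807311 -1.14536209] 0.0403407009376822
```

Emit:
servo_tool(steps=[[-0.4, 0, 0, 0.04, 0], [-0.4, 0, 0, 0.08, 0], [-0.4, 0, 0, 0.11, 0], [-0.4, 0, 0, 0.13, 0], [-0.4, 0, 0, 0.13, 0]])

```text
clock: 20.05
tcp_pos: [0.477, 0.3643, 0.029]
eef_rot: [-0.272, -3.13, 0.0]
wrist_force: [0.4, -0.2, -1.4]
opening: 0.04
grasp_force: 60.6
```

Emit:
servo_tool(steps=[[-0.4, 0, 0, 0.02, 0], [-0.4, 0, 0, 0.04, 0], [-0.4, 0, 0, 0.04, 0]])

```text
clock: 20.42
tcp_pos: [0.4772, 0.3644, 0.0287]
eef_rot: [0.272, 3.129, 0.0]
wrist_force: [-2.0, -2.1, 7.0]
opening: 0.0403
grasp_force: 61.3
```

Contact at 7 N. Releasing and withdrawing straight up.

Emit:
servo_tool(steps=[[-0.1, 0, 0, -0.02, 0], [0.1, 0, 0, -0.02, 0], [0.4, 0, 0, -0.02, 0], [0.4, 0, 0, -0.02, 0], [0.4, 0, 0, -0.6, 0], [0.4, 0, 0, -1.6, 0], [0.4, 0, 0, -2.8, 0], [0.4, 0, 0, -4, 0], [0.4, 0, 0, -5.2, 0], [0.4, 0, 0, -5.2, 0]])

```text
clock: 21.68
tcp_pos: [0.4783, 0.3654, 0.1867]
eef_rot: [0.272, 3.126, 0.005]
wrist_force: [-0.3, 0.4, -0.3]
opening: 0.0594
grasp_force: 0.0
```

Emit:
servo_tool(steps=[[0.4, 2, 0, 0, 0], [0.4, 4, 0, 0, 0], [0.4, 5, 0, 0, 0], [0.4, 5, 0, 0, 0], [0.4, 5, 0, 0, 0]])

```text
clock: 22.3
tcp_pos: [0.3296, 0.3903, 0.1834]
eef_rot: [0.272, 3.13, -0.001]
wrist_force: [0.1, 0.2, -0.1]
opening: 0.0595
grasp_force: 0.0
```

```bash
python3 - <<'E'
from h import *
st=r.state(); print(st["tcp_pos"],st["wrist_force"])
f=r.grab_frame("top"); P=world(f); z=P[...,2]; ok=f["range_z"]>0; cv2.imwrite("pics/top3.png",cv2.resize(f["pixels"][100:330,140:440],None,fx=2,fy=2))
near=lambda x,y,d:ok&(abs(P[...,0]-x)<d)&(abs(P[...,1]-y)<d)
rect(P,near(.477,.365,.05)&(z>.05)&(z<.07),"jar top"); rect(P,near(.603,.115,.04)&(z>.044)&(z<.056),"small")
rect(P,near(.415,.146,.11)&(z>.003)&(z<.01),"lid"); rect(P,near(.415,.146,.08)&(z>.02)&(z<.04),"handle")
E
```

```text
[0.32963548 0.39027533 0.18342903] [ 0.09417868  0.22723678 -0.08865192]
jar top n 372 c 478.3 364.6 wh 39.5 41.1 a 1.9 z 0.0603 mean [0.4777 0.3639]
small n 251 c 602.5 114.6 wh 35.5 34.4 a 89.7 z 0.0492 mean [0.6025 0.1149]
lid n 3769 c 416.8 146.1 wh 120.1 155.1 a 80.1 z 0.0057 mean [0.4151 0.1472]
handle n 236 c 416.8 146.2 wh 59.9 15.8 a 80.1 z 0.0297 mean [0.4169 0.1462]
```

View pics/top3.png

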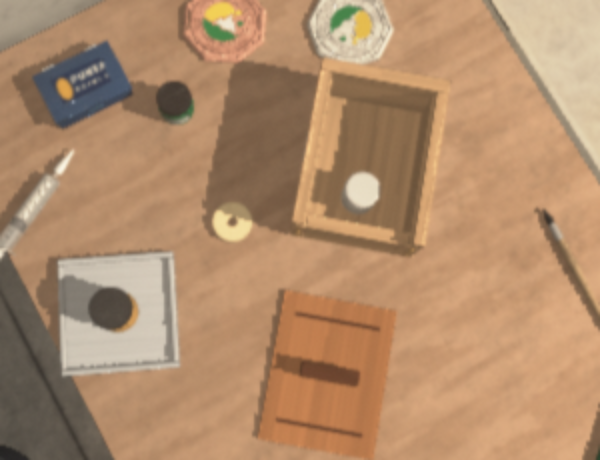

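The jar stands in the tray (crop (112,308)), the small jar stands in the box (362,190), and the lid lies flat with its handle up (330,372).

```bash
python3 -c "
from rig import r
print(r.close_job())"
```

```text
the job is handed in; nothing more can be done
None
```

The job is done and handed in at about 22 s of the 54 s allowed: the lid is flat on the bench with its handle up, the large jar stands upright in the tray, and the small jar still stands in the box.

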